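Seat a lens blank in the corner pocket of a setting tray

TASK

With the fingertips, push the large lens blank that lies on the tray straight across against the tray's long rail, then keep it pinned to the rail and slide it along into the corner pocket until it touches both the rail and the end stop. Do not lift or tip the blank, leave the small blank, the dropper bottle and the carton where they are, and finish with the hand clear.

Things in the scene. Friction and masses are not known exactly. Their poses are not given: they have to be found in the camera images.
- tray: Dark steel tray fixed to the bench, plate 170 (x) by 320 (y) by 10 mm thick. Origin: centre of its underside; z up, x away from the robot (turned up to 0.35 rad either way), y along the rail towards the pocket. On it stand three steel walls 14 mm high (tops 24 mm above the bench): rail, end stop and lip, forming a corner pocket 71 mm wide, open towards -y.
- rail (a point): Middle of the rail's inner face, at the plate's top (tray frame x = +55, y = 0, z = 10 mm). The rail is straight along the tray's y from -150 to +150 mm and 15 mm thick, on the tray's side away from the robot. Axes as the tray's.
- stop (a point): Point of the end stop's inner face (tray frame x = +22.5, y = +135, z = 10 mm). The stop is a wall along the tray's x from -28 to +70 mm, 15 mm thick, at the tray's +y end. Axes as the tray's.
- lip (a point): Open -y end of the lip, inner side (tray frame x = -16, y = +105, z = 10 mm). The lip is a short wall parallel to the rail, x = -28 to -16 mm, y = +105 to +135 mm. Axes as the tray's.
- pocket (a point): Where the centre of the large blank's underside lies when it touches both rail and end stop: on the plate's top, 32.5 mm from either face (tray frame x = +22.5, y = +102.5, z = +10 mm), at the middle of a flush white light port with a black rim. Axes as the tray's.
- blank: The large lens blank, to be seated: a clear round glass disc, 65 mm in diameter, 10 mm thick at the edge, slightly domed to 13 mm in the middle, about 40 to 75 g, lying flat and loose on the tray's plate; it slides easily on plate and rail (friction about 0.25). It starts 30 to 62 mm from touching the rail and 110 to 185 mm from touching the stop. Origin: centre of its underside; z up.
- small_blank: A smaller clear lens blank, 44 mm in diameter, 13 mm high, loose on the bench beyond the tray's rail. To be left where it is. Origin: centre of its underside.
- dropper: A small closed bottle, 32 mm in diameter, 70 mm high, standing loose on the bench beyond the rail. To be left where it is. Origin: centre of its underside.
- carton: A white carton with a red band, 45 by 85 by 40 mm high, loose on the bench off the tray's open -y end. To be left where it is. Origin: centre of its underside.
Mind the look-alikes: they are no part of the job. What is shaped like the blank but blue or red is not meant.

How it is judged (in metres and radians):
On the way:
1. the large blank is pushed against the rail, still well short of the pocket (x of blank in the frame of tray above 0.019 m and y of blank in the frame of tray below 0.04 m and z of blank in the frame of tray below 0.013 m and angle between blank's own z axis and vertical below 0.1 rad), for 0.1 s.
At the end, for the whole second after the job is handed in: The large blank lies flat and at rest on the tray in the corner pocket, within 3 mm of touching both the rail and the end stop (x of blank in the frame of tray between 0.0195 and 0.0255 m and y of blank in the frame of tray between 0.0995 and 0.1055 m and z of blank in the frame of tray below 0.013 m and angle between blank's own z axis and vertical below 0.1 rad and linear speed of blank below 0.01 m/s).
It fails at once if the blank strays more than 8 mm from the rail within the last 72 mm before its place in the pocket (y of blank in the frame of tray above 0.03 m and x of blank in the frame of tray below 0.0145 m).
It fails at once if the blank is lifted more than 6 mm off the plate (z of blank in the frame of tray above 0.016 m).
It fails at once if the blank is tipped by more than 0.25 rad (angle between blank's own z axis and vertical above 0.25 rad).
It fails at once if the blank leaves the tray's plate (z of blank in the frame of tray below 0.005 m).
It fails at once if the small blank, dropper bottle or carton is moved by more than 10 mm (distance of any of small_blank, dropper, carton from where it was at the start of the episode above 0.01 m).
It also fails if it takes over 54 s, if anything falls off the work surface, if the arm or the gripper's body presses on something with over 40 N, if the wrist force passes 120 N, or if a joint passes its speed limit or range.

ROBOT

A 6-joint arm with a two-finger parallel gripper is mounted at the origin on the work surface. World frame = base frame: x ahead of the robot, y to its left, z up, the work surface at z = 0. Lengths are in m, angles in degrees, forces in N, time in s.
With the tool pointing down it reaches from about 0.35 to 0.875 m from the base axis. Payload 4.2 kg.
Tool frame: the origin (TCP) lies between the finger pads; the fingertips stand 8 mm ahead of it and the grasp point (between the pads) lies 11 mm behind it; x points along the fingers, y is the direction in which the jaws open and shut, and the axes are right-handed (so a half turn about x gives the same grasp; the last joint's range is limited). The gripper opens to 87 mm and grips with 3 to 60 N. Pads are 19 mm wide; open, the fingers measure 117 mm over their backs; the gripper's body (75 mm by 190 mm) begins 51 mm behind the grasp point.
Start: joints at [89.702, 22.042, 0.453, 0, -68.411, -14.817], TCP at [0.163, 0.603, 0.231] pointing down, gripper open.
Joint ranges: [-179.83, 179.83], [-69.29, 118.12], [-61.27, 80.66], [-181.25, 117.63], [-171.15, -9.14], [-177.46, 177.46]. Speed limits (degrees/s): [159.86, 159.86, 180, 180, 180, 180].

INTERFACE

Orientations are given as a 3x3 rotation matrix whose columns are the frame's x, y, z axes.
In Python, from station import r gives the robot as it stands. The module is installed in compiled form; this text tells all that it offers.
- The arm moves only by the tool move_arm, never from a script. Its argument "increments" is one flat list of numbers, 7 for each row, row after row: the turn, a rotation vector about the tool's x, y, z in degrees, then the shift along the tool's x, y, z in m, then the finger opening in m, from 0 to 0.087. A call has 1 to 12 rows; each row is the pose to reach, as a shift and turn from the pose commanded when the call began, along the tool's axes at that moment; what a row does not reach only later rows make up. A row lasts 1/12 s, in which the tool goes at most 41.7 mm and 7.16 degrees, less where a joint would pass 70% of its speed; a pose out of reach is approached as far as the arm can. A call with a gripper value outside its range is refused whole. The fingers move at their own pace and stop on an object; the grip force is fixed at half the most. Time passes only in rows, so rows that repeat a pose let the fingers close. It gives the time, the measured TCP pose, the force and the opening at its end, in the units of the state.
- r.sense(): the state, without advancing time (a new reading comes with each control period).
- r.capture(name): name is "side" or "top"; returns the picture (480x640x3 uint8, red, green, blue); there is no depth.
- r.calibration(name): a dict with "fx", "fy", "cx", "cy" (pixels), "rvec" (rotation vector, rad) and "tvec" (3), from world to camera coordinates, as OpenCV has them. Camera axes: x right, y down, z forward; pixel columns grow to the right and rows downward; lengths in m; the calibration is good to about 2 mm. A picture is of the moment at which its call begins. calibration takes no time and is no camera call.
- r.finish_job(): hands the job in, once; it reports no verdict.
The state is a dict: "time_s": time; "joints": joint angles; "joint_velocities": joint speeds; "effort": joint torques, N m; "tcp_pos": TCP position; "ee_rot": TCP orientation; "wrist_force": force on the tool from outside, world axes, zero at the start; "moment": the same for the moment, N m; "gripper_width": opening from 0.0 (shut) to 1.0 (fully open).
Only numpy, scipy, OpenCV 4.12 (cv2) and the standard library are available. Lean on these libraries where they do the work, as an engineer would, in place of code of your own. Each camera call takes 0.05 s, during which the arm holds its last target.

## Working session

There is one attempt and no reset: what is moved stays moved. The work goes in short steps, Python scripts to look and compute and a tool call to move; the robot and the scene stay as the last step left them, time stands still between calls to the robot, and variables do not carry over. Pictures are saved under pics/ and viewed, and the job is handed in when it is done.

Besides the shell and the picture viewer there is one more tool, called after "Request:" in YAML: its name, and indented under it one key for each argument. move_arm: Moves the arm, as the interface text tells. Its arguments: {"type":"object","properties":{"increments":{"type":"array","items":{"type":"number"}}},"required":["increments"]}

```bash
mkdir -p pics; python3 - <<'E'
from station import r
import cv2
for n in("top","side"):
    cv2.imwrite(f"pics/{n}0.png",r.capture(n)[:,:,::-1]); print(n,r.calibration(n))
s=r.sense();print({k:s[k] for k in("time_s","tcp_pos","ee_rot","wrist_force","gripper_width")})
E
```

```text
top {'fx': 485.38163099978084, 'fy': 485.38163099978084, 'cx': 313.07357752390175, 'cy': 240.69789304499335, 'rvec': array([ 2.13299942, -2.16725715,  0.08899916]), 'tvec': array([-0.04119407,  0.57045865,  0.90162187])}
side {'fx': 447.7181383600655, 'fy': 447.7181383600655, 'cx': 325.35022823591174, 'cy': 236.9294121248205, 'rvec': array([ 0.27332639, -2.70230181,  1.42517254]), 'tvec': array([0.52870316, 0.13839256, 0.56411862])}
{'time_s': 0.1, 'tcp_pos': array([0.16279908, 0.60289223, 0.22957746]), 'ee_rot': array([[-3.94007440e-04, -2.60872556e-01, -9.65373168e-01],
       [-1.92606244e-03, -9.65371255e-01,  2.60872825e-01],
       [-9.99998068e-01,  1.96215483e-03, -1.22093375e-04]]), 'wrist_force': array([-0.77121908,  0.3267503 ,  0.59060008]), 'gripper_width': 1.0012844867130728}
```

View pics/top0.png

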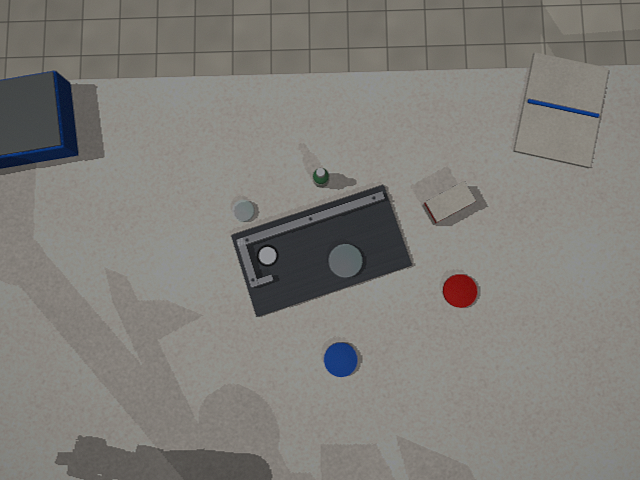

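View pics/side0.png

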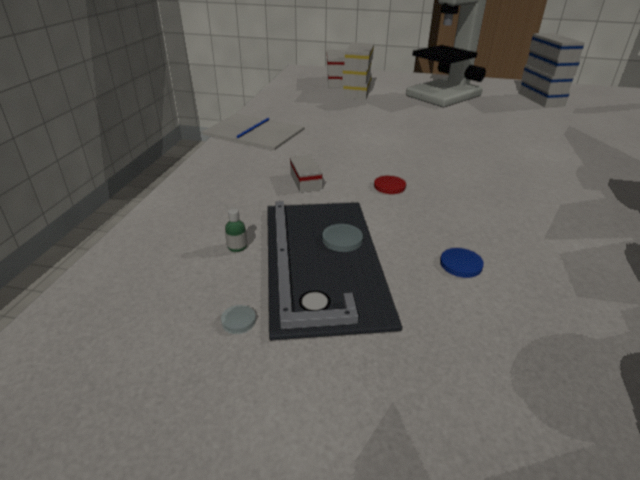

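Candidates in the top view are the clear disc on the tray (346,261), the small clear blank (244,211), the blue disc (341,360), the red disc (460,291) and the white port (267,256). I choose the clear disc on the tray, and will measure it and check it in a crop.

```bash
cat > h.py <<'E'
import numpy as np,cv2
from station import r
def ray(n,uv,z):
    c=r.calibration(n);R=cv2.Rodrigues(c["rvec"])[0];t=c["tvec"]
    uv=np.atleast_2d(np.array(uv,float))
    d=np.c_[(uv[:,0]-c["cx"])/c["fx"],(uv[:,1]-c["cy"])/c["fy"],np.ones(len(uv))]@R
    o=-R.T@t
    return o+d*((z-o[2])/d[:,2])[:,None]
def proj(n,P):
    c=r.calibration(n);K=np.array([[c["fx"],0,c["cx"]],[0,c["fy"],c["cy"]],[0,0,1]])
    return cv2.projectPoints(np.atleast_2d(P).astype(float),c["rvec"],c["tvec"],K,None)[0][:,0]
E
python3 - <<'E'
from h import *
im=cv2.imread("pics/top0.png")
g=im.max(2)
# tray
m=((g<90)).astype(np.uint8); m[:160]=0;m[330:]=0;m[:,:215]=0;m[:,425:]=0
m=cv2.morphologyEx(m,cv2.MORPH_OPEN,np.ones((3,3)))
cs=cv2.findContours(m,0,1)[0];c=max(cs,key=cv2.contourArea)
box=cv2.boxPoints(cv2.minAreaRect(cv2.convexHull(c)));P=ray("top",box,0.01)
print(box,P[:,:2],np.linalg.norm(np.diff(P[[0,1,2,3,0]],axis=0),axis=1))
# port & blank
for nm,(x0,y0,x1,y1),lo in(("port",(255,243,280,270),150),("blank",(320,236,372,288),85)):
    s=np.zeros_like(g);s[y0:y1,x0:x1]=(g[y0:y1,x0:x1]>lo)
    cs=cv2.findContours(s,0,1)[0];c=max(cs,key=cv2.contourArea)
    e=cv2.fitEllipse(c);print(nm,e,ray("top",e[0],.010 if nm=="port" else .02))
v=im[170:330,215:425];v=cv2.resize(v,None,fx=3.8,fy=3.7,interpolation=2)
cv2.imwrite("pics/crop.png",v[:600,:800])
E
```

```text
[[229.00003 235.00002]
 [385.00003 183.00003]
 [412.30002 264.90002]
 [256.30002 316.9    ]] [[ 0.58638749  0.11656601]
 [ 0.68474208 -0.19402288]
 [ 0.52140272 -0.24186364]
 [ 0.42542193  0.06253384]] [0.32578994 0.17020131 0.31917102 0.16979219]
port ((266.9891662597656, 255.04312133789062), (14.492924690246582, 15.719206809997559), 2.0651838779449463) [[0.54534811 0.04130513 0.01      ]]
blank ((344.8832702636719, 260.14385986328125), (32.25566482543945, 32.56914138793945), 118.22306060791016) [[ 0.53209432 -0.11091563  0.02      ]]
```

View pics/crop.png

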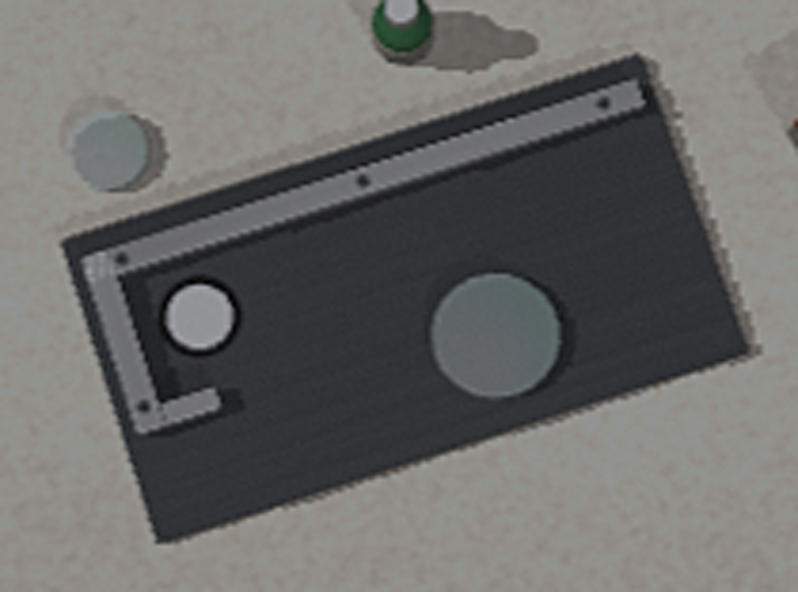

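The crop shows the clear disc lying on the dark plate at (345,260), left of centre, with the white port at (267,255) in the pocket. Next I fit the tray frame from its corners and the port.

```bash
python3 - <<'E'
from h import *
im=cv2.imread("pics/top0.png")
k=np.array([[64,243],[640,55],[752,352],[160,540]])/[3.8,3.7]+[215,170]-.4
W=np.vstack([ray("top",k,.01)[:,:2],ray("top",[266.9,255.0],.01)[:,:2]])
T=np.array([[85,160],[85,-160],[-85,-160],[-85,160],[22.5,102.5]])/1e3
w=T.mean(0);H=(T-w).T@(W-W.mean(0));U,_,V=np.linalg.svd(H);R=V.T@np.diag([1,np.linalg.det(V.T@U.T)])@U.T
t=W.mean(0)-R@w
print("yaw",np.degrees(np.arctan2(R[1,0],R[0,0])),t,"resid mm",(W-(T@R.T+t))*1e3)
# screws
sc=np.array([[121,259],[362,181],[603,103]])/[3.8,3.7]+[215,170]-.4
print("screws tray",(ray("top",sc,.024)[:,:2]-t)@R*1e3)
for z in(.02,.021):print("blank top tray",(ray("top",[344.9,260.1],z)[:,:2]-t)@R*1e3)
# side view blank check
s=cv2.imread("pics/side0.png");
hsv=cv2.cvtColor(s,cv2.COLOR_BGR2HSV);g=s.max(2);m=np.zeros_like(g);m[218:255,315:368]=(g[218:255,315:368]>80)
c=max(cv2.findContours(m,0,1)[0],key=cv2.contourArea);e=cv2.fitEllipse(cv2.convexHull(c));print(e,(ray("side",e[0],.017)[:,:2]-t)@R*1e3)
print("diam",32.4*.88/485*1e3)
for n,uv,z in(("small",[244,211],.012),("dropcap",[320,173],.07)):
  print(n,(ray("top",uv,z)[:,:2]-t)@R*1e3)
# side check of port
print("side port",(ray("side",[315,301],.01)[:,:2]-t)@R*1e3)
E
```

```text
yaw 17.471274530005786 [ 0.55441751 -0.06437495] resid mm [[-1.70920727 -2.05782527]
 [-1.6685196   1.45002161]
 [ 0.34193403  0.26145793]
 [ 2.70596301 -0.98263548]
 [ 0.32982983  1.32898122]]
screws tray [[  62.81688523  131.11610842]
 [  62.91484365    1.09575752]
 [  63.0129875  -129.17071721]]
blank top tray [[-35.1959352 -37.7494747]]
blank top tray [[-35.2526305  -37.69304204]]
((342.1458435058594, 235.26278686523438), (21.774477005004883, 38.11911392211914), 93.39733123779297) [[-34.54187469 -38.93858067]]
diam 58.78762886597938
small [[120.79960721 120.13296451]]
dropcap [[131.18025187 -43.14357371]]
side port [[ 22.91448142 104.11457961]]
```

The tray yaw is 17.5° and its origin is (0.554, -0.064). The screws land at x≈63 mm, against 62.5 expected. The blank lies at tray (-35, -38), and the two views agree to about 1 mm.

Plan: cup the disc with the two fingertips (opening along tray y) and push it in +x to the rail. Then re-cup it from the -x/-y side and push it in +y.

```bash
cat >> h.py <<'E'
Y=np.radians(17.47);RT=np.array([[np.cos(Y),-np.sin(Y)],[np.sin(Y),np.cos(Y)]]);T0=np.array([.5544,-.0644])
def t2w(x,y):return RT@(np.array([x,y])/1e3)+T0
def w2t(p):return (np.array(p)[:2]-T0)@RT*1e3
def go(xyz,R2):
    s=r.sense();R=np.array(s["ee_rot"]);p=np.array(s["tcp_pos"])
    rv=cv2.Rodrigues(R.T@R2)[0].ravel()*180/np.pi
    print("turn",rv.round(2),"shift",(R.T@(np.array(xyz)-p)).round(4),"cur tray",w2t(p).round(1),"z",p[2].round(4),"F",np.array(s["wrist_force"]).round(1),"t",s["time_s"])
def cup(deg): # tool z axis along tray heading deg (down-pointing)
    a=Y+np.radians(deg);z=np.array([np.cos(a),np.sin(a),0]);x=np.array([0,0,-1.])
    return np.c_[x,np.cross(z,x),z]
def tgt(x,y,z,deg):go([*t2w(x,y),z],cup(deg))
E
python3 - <<'E'
from h import *
tgt(-90,-38,.15,0);tgt(-90,-38,.15,180);print(t2w(-90,-38))
E
```

```text
turn [ 1.4741e+02 -1.5000e-01 -3.0000e-02] shift [ 0.0809  0.6224 -0.4968] cur tray [-173.2  754.1] z 0.2296 F [-0.8  0.3  0.6] t 0.1
turn [-3.259e+01  3.000e-02 -1.100e-01] shift [ 0.0809  0.6224 -0.4968] cur tray [-173.2  754.1] z 0.2296 F [-0.8  0.3  0.6] t 0.1
[ 0.47995916 -0.1276658 ]
```

Request:
move_arm:
  increments: [6,0,0,0,0.026,-0.021,0.04,12,0,0,0,0.052,-0.042,0.04,18,0,0,0,0.078,-0.063,0.04,24,0,0,0,0.104,-0.084,0.04,30,0,0,0,0.13,-0.105,0.04,36,0,0,0,0.156,-0.126,0.04,42,0,0,0,0.182,-0.147,0.04,48,0,0,0,0.208,-0.168,0.04,54,0,0,0,0.234,-0.189,0.04,60,0,0,0,0.26,-0.21,0.04,66,0,0,0,0.286,-0.231,0.04,72,0,0,0,0.312,-0.25,0.04]

```text
time_s: 1.1
tcp_pos: [0.3231, 0.2352, 0.2304]
ee_rot: [[-0.0, -0.999, -0.045], [-0.0, -0.045, 0.999], [-1.0, 0.0, -0.0]]
wrist_force: [0.8, 0.7, 0.8]
gripper_width: 0.458
```

```bash
python3 -c "
from h import *
tgt(-90,-38,.15,0)"
```

```text
turn [ 7.513e+01 -2.000e-02 -1.000e-02] shift [ 0.0804 -0.1403 -0.3696] cur tray [-130.7  355.2] z 0.2304 F [0.8 0.7 0.8] t 1.1
```

Request:
move_arm:
  increments: [6.2,0,0,0,-0.012,-0.031,0.04,12.5,0,0,0,-0.024,-0.062,0.04,18.8,0,0,0,-0.036,-0.093,0.04,25,0,0,0,-0.048,-0.124,0.04,31.3,0,0,0,-0.06,-0.155,0.04,37.5,0,0,0,-0.072,-0.186,0.04,43.8,0,0,0,-0.084,-0.217,0.04,50,0,0,0.02,-0.096,-0.248,0.04,56.3,0,0,0.04,-0.108,-0.279,0.04,62.6,0,0,0.06,-0.12,-0.31,0.04,68.9,0,0,0.07,-0.132,-0.341,0.04,75.1,0,0,0.08,-0.14,-0.37,0.04]

```text
time_s: 2.1
tcp_pos: [0.4815, -0.1274, 0.149]
ee_rot: [[-0.002, -0.3, 0.954], [-0.0, 0.954, 0.3], [-1.0, 0.0, -0.002]]
wrist_force: [1.4, 1.2, 0.1]
gripper_width: 0.465
```

Request:
move_arm:
  increments: [0,0,0,0,0,0,0.04,0,0,0,0,0,0,0.04,0,0,0,0,0,0,0.04]

```text
time_s: 2.35
tcp_pos: [0.481, -0.1255, 0.1503]
ee_rot: [[-0.001, -0.306, 0.952], [0.0, 0.952, 0.306], [-1.0, 0.0, -0.001]]
wrist_force: [-0.6, 0.3, 0.2]
gripper_width: 0.463
```

```bash
python3 -c "
from h import *
tgt(-90,-38,.0215,0)
s=r.sense();print(s['joints'],s['gripper_width'])
for n in('top','side'):cv2.imwrite(f'pics/{n}1.png',r.capture(n)[:,:,::-1])"
```

```text
turn [ 0.32 -0.04 -0.02] shift [ 0.1288 -0.0018 -0.0016] cur tray [-88.3 -36.3] z 0.1503 F [-0.6  0.3  0.2] t 2.35
[ 4.12051671e+00  1.41900617e+01 -2.37726532e+01 -1.29032077e-02
 -5.20831160e+01 -7.63214265e+01] 0.46318762356333804
```

View pics/side1.png

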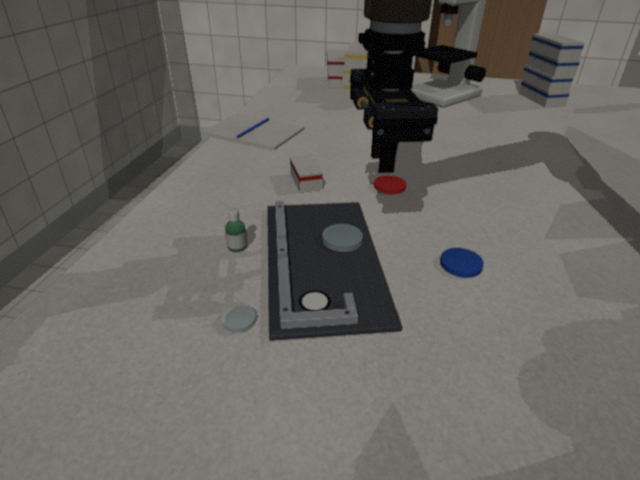

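The side view shows the hand above the tray's robot side, tips near (385,170), with the blank undisturbed at (342,237).

```bash
python3 -c "
from h import *
print(proj('side',[[.481,-.1255,.142]]),proj('top',[[.481,-.1255,.142]]))"
```

```text
[[382.01553557 164.07638533]] [[356.86339392 285.31734415]]
```

Request:
move_arm:
  increments: [0.3,0,0,0.02,-0.002,-0.002,0.04,0.3,0,0,0.045,-0.002,-0.002,0.04,0.3,0,0,0.07,-0.002,-0.002,0.04,0.3,0,0,0.09,-0.002,-0.002,0.04,0.3,0,0,0.105,-0.002,-0.002,0.04,0.3,0,0,0.115,-0.002,-0.002,0.04,0.3,0,0,0.118,-0.002,-0.002,0.04,0.3,0,0,0.118,-0.002,-0.002,0.04]

```text
time_s: 3.12
tcp_pos: [0.4799, -0.1272, 0.0325]
ee_rot: [[-0.001, -0.302, 0.953], [-0.0, 0.953, 0.302], [-1.0, 0.0, -0.001]]
wrist_force: [0.7, -0.4, -0.4]
gripper_width: 0.458
```

```bash
python3 -c "
from h import *
tgt(-85,-38,.0215,0)
for n in('top','side'):cv2.imwrite(f'pics/{n}2.png',r.capture(n)[:,:,::-1])
a=cv2.imread('pics/top2.png')[170:330,215:425];b=cv2.imread('pics/side2.png')[150:310,240:450]
cv2.imwrite('pics/c2.png',np.hstack([cv2.resize(a,(400,305)),cv2.resize(b,(400,305))]))"
```

```text
turn [ 0.13 -0.04 -0.01] shift [ 0.011  -0.0005  0.0049] cur tray [-89.9 -37.5] z 0.0325 F [ 0.7 -0.4 -0.4] t 3.1167
```

View pics/c2.png

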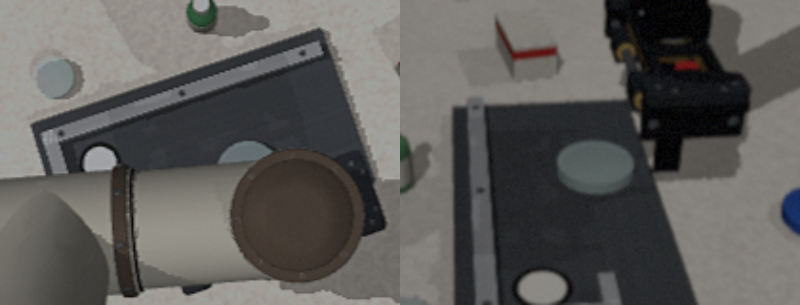

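The top view is half covered by the arm. The side view shows the tips just in front of the blank, near the plate's edge and not touching it. Next I go down to working height.

Request:
move_arm:
  increments: [0,0,0,0.005,0,0.002,0.04,0,0,0,0.01,0,0.004,0.04,0,0,0,0.011,0,0.005,0.04,0,0,0,0.011,0,0.005,0.04]

```text
time_s: 3.55
tcp_pos: [0.485, -0.1265, 0.0213]
ee_rot: [[-0.0, -0.301, 0.954], [-0.0, 0.954, 0.301], [-1.0, 0.0, -0.0]]
wrist_force: [0.2, -0.1, -0.2]
gripper_width: 0.463
```

```bash
python3 -c "
from h import *
tgt(-15,-38,.0215,0)"
```

```text
turn [ 0.02 -0.02 -0.  ] shift [-0.0002  0.0003  0.0699] cur tray [-84.9 -38.4] z 0.0213 F [ 0.2 -0.1 -0.2] t 3.55
```

Request:
move_arm:
  increments: [0,0,0,0,0,0.003,0.04,0,0,0,0,0,0.006,0.04,0,0,0,0,0,0.009,0.04,0,0,0,0,0,0.012,0.04,0,0,0,0,0,0.015,0.04,0,0,0,0,0,0.018,0.04,0,0,0,0,0,0.021,0.04,0,0,0,0,0,0.024,0.04,0,0,0,0,0,0.027,0.04,0,0,0,0,0,0.03,0.04,0,0,0,0,0,0.033,0.04,0,0,0,0,0,0.036,0.04]

```text
time_s: 4.55
tcp_pos: [0.5195, -0.1156, 0.0215]
ee_rot: [[-0.0, -0.3, 0.954], [0.0, 0.954, 0.3], [-1.0, 0.0, -0.0]]
wrist_force: [0.2, 0.4, 0.8]
gripper_width: 0.463
```

```bash
cat > look.py <<'E'
import sys
from h import *
k=sys.argv[1]
for n in('top','side'):cv2.imwrite(f'pics/{n}{k}.png',r.capture(n)[:,:,::-1])
a=cv2.imread(f'pics/top{k}.png')[170:330,215:425];b=cv2.imread(f'pics/side{k}.png')[190:340,240:437]
cv2.imwrite(f'pics/c{k}.png',np.hstack([cv2.resize(a,(300,228)),cv2.resize(b,(500,381))[:228]]) if 0 else cv2.resize(b,(788,600),interpolation=2))
E
python3 look.py 3; python3 -c "
from h import *
tgt(-15,-38,.0215,0)"
```

```text
turn [0.03 0.04 0.01] shift [0.0001 0.0004 0.0333] cur tray [-48.3 -38.4] z 0.0216 F [ 0.4  0.5 -0.1] t 4.65
```

View pics/c3.png

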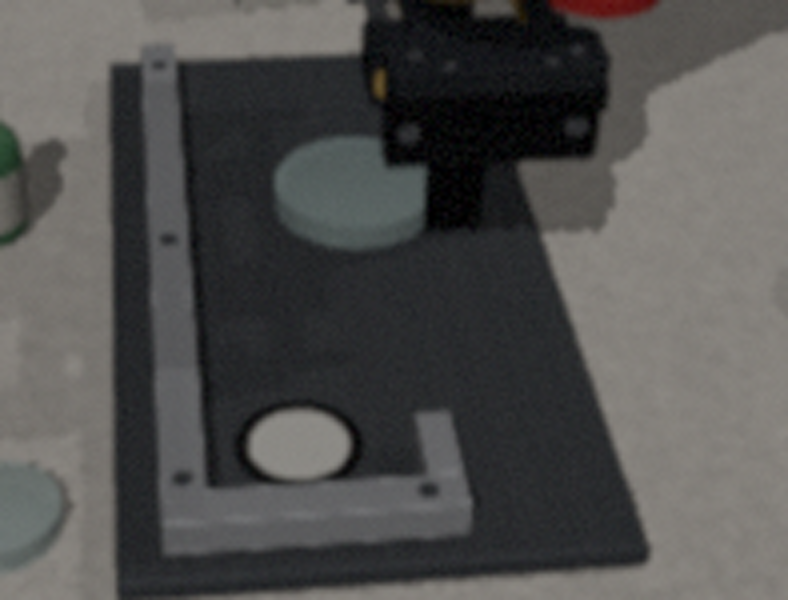

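The blank is flat and cupped by the fingers; in the crop its near edge is at about (360,240). I continue towards the rail.

Request:
move_arm:
  increments: [0,0,0,0,0,0.003,0.04,0,0,0,0,0,0.006,0.04,0,0,0,0,0,0.009,0.04,0,0,0,0,0,0.012,0.04,0,0,0,0,0,0.015,0.04,0,0,0,0,0,0.018,0.04,0,0,0,0,0,0.021,0.04,0,0,0,0,0,0.024,0.04,0,0,0,0,0,0.026,0.04,0,0,0,0,0,0.028,0.04,0,0,0,0,0,0.03,0.04,0,0,0,0,0,0.031,0.04]

```text
time_s: 5.65
tcp_pos: [0.549, -0.1063, 0.0215]
ee_rot: [[0.0, -0.301, 0.954], [-0.0, 0.954, 0.301], [-1.0, -0.0, 0.0]]
wrist_force: [0.8, 0.3, 0.2]
gripper_width: 0.457
```

```bash
python3 look.py 4; python3 -c "
from h import *
tgt(-12.6,-38,.0215,0)"
```

```text
turn [0.02 0.02 0.  ] shift [0.0001 0.0004 0.0051] cur tray [-17.7 -38.4] z 0.0216 F [-0.1 -1.   0.5] t 5.75
```

View pics/c4.png

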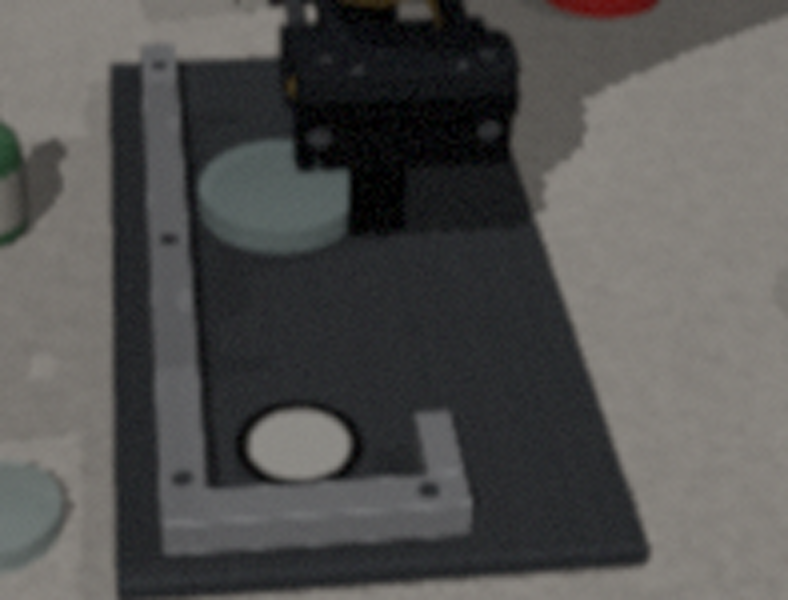

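The blank is still a few mm short of the rail. I creep on and watch the force.

Request:
move_arm:
  increments: [0,0,0,0,0,0.001,0.04,0,0,0,0,0,0.002,0.04,0,0,0,0,0,0.003,0.04,0,0,0,0,0,0.004,0.04,0,0,0,0,0,0.005,0.04,0,0,0,0,0,0.005,0.04]

```text
time_s: 6.25
tcp_pos: [0.5538, -0.1048, 0.0216]
ee_rot: [[0.0, -0.301, 0.954], [-0.0, 0.954, 0.301], [-1.0, -0.0, 0.0]]
wrist_force: [0.4, 0.4, 0.2]
gripper_width: 0.457
```

Request:
move_arm:
  increments: [0,0,0,0,0,0.0005,0.04,0,0,0,0,0,0.001,0.04,0,0,0,0,0,0.001,0.04]

```text
time_s: 6.5
tcp_pos: [0.5545, -0.1046, 0.0215]
ee_rot: [[-0.0, -0.3, 0.954], [-0.0, 0.954, 0.3], [-1.0, 0.0, -0.0]]
wrist_force: [-1.0, 0.0, -0.6]
gripper_width: 0.462
```

```bash
python3 look.py 5; python3 -c "
from h import *
tgt(-12.6,-38,.0215,0)"
```

```text
turn [0.02 0.   0.  ] shift [ 0.0001  0.0004 -0.0007] cur tray [-11.9 -38.4] z 0.0216 F [ 0.7  0.1 -0.2] t 6.6
```

View pics/c5.png

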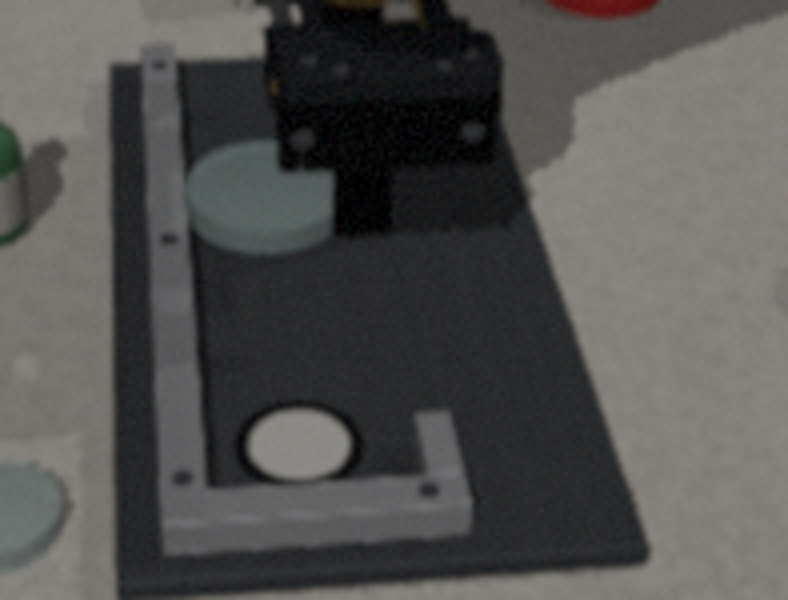

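The disc's left edge in the crop is at the rail's dark foot (188,190). I creep on until contact force shows.

Request:
move_arm:
  increments: [0,0,0,0,0,0.0005,0.04,0,0,0,0,0,0.001,0.04,0,0,0,0,0,0.001,0.04]

```text
time_s: 6.85
tcp_pos: [0.5548, -0.1044, 0.0214]
ee_rot: [[-0.001, -0.3, 0.954], [-0.0, 0.954, 0.3], [-1.0, 0.0, -0.001]]
wrist_force: [-1.2, -1.5, 0.4]
gripper_width: 0.46
```

Request:
move_arm:
  increments: [0,0,0,0,0,0.0005,0.04,0,0,0,0,0,0.001,0.04,0,0,0,0,0,0.001,0.04]

```text
time_s: 7.1
tcp_pos: [0.5551, -0.1043, 0.0212]
ee_rot: [[-0.003, -0.3, 0.954], [-0.0, 0.954, 0.3], [-1.0, 0.001, -0.003]]
wrist_force: [-3.1, -2.3, 1.6]
gripper_width: 0.463
```

Contact: the force rises to about 4 N and the TCP lags the command, so the blank is on the rail. At contact my tray x reads about 1.4 mm high, and I use that offset from here on. Next I back straight off, swing round and turn 60°.

Request:
move_arm:
  increments: [0,0,0,0,0,-0.005,0.04,0,0,0,0,0,-0.012,0.04,0,0,0,0,0,-0.022,0.04,0,0,0,0,0,-0.034,0.04,-6,0,0,0,-0.01,-0.038,0.04,-12,0,0,0,-0.02,-0.038,0.036,-18,0,0,0,-0.03,-0.038,0.032,-24,0,0,0,-0.04,-0.038,0.03,-30,0,0,0,-0.048,-0.038,0.03,-36,0,0,0,-0.052,-0.038,0.03,-42,0,0,0,-0.052,-0.038,0.03,-48,0,0,0,-0.052,-0.038,0.03]

```text
time_s: 8.1
tcp_pos: [0.5356, -0.1654, 0.0217]
ee_rot: [[0.001, -0.912, 0.411], [0.0, 0.411, 0.912], [-1.0, -0.001, 0.001]]
wrist_force: [0.4, 0.4, 0.1]
gripper_width: 0.343
```

```bash
python3 look.py 6; python3 -c "
from h import *
tgt(-6,-90,.0215,60);tgt(-45,-90,.0215,60)
"
```

```text
turn [-12.01   0.02   0.06] shift [ 0.0003 -0.031   0.0286] cur tray [-48.2 -90.5] z 0.0218 F [ 0.5  0.4 -0.1] t 8.2
turn [-12.01   0.02   0.06] shift [ 0.0003 -0.002   0.0025] cur tray [-48.2 -90.5] z 0.0218 F [ 0.5  0.4 -0.1] t 8.2
```

View pics/c6.png

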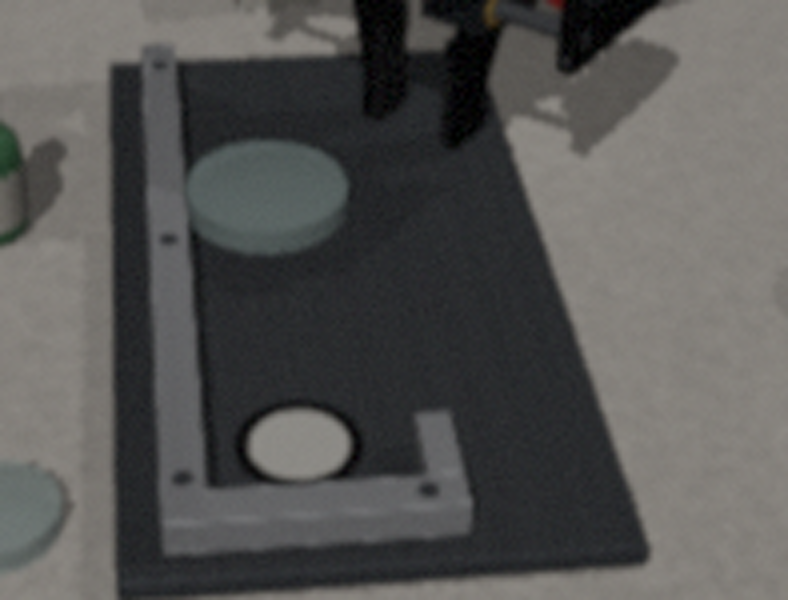

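View pics/top6.png

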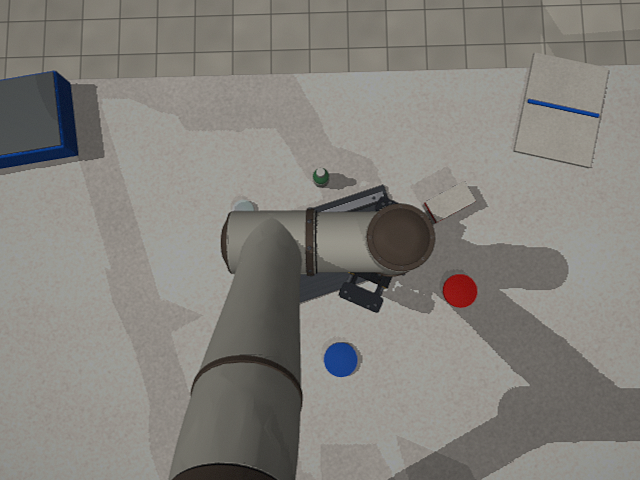

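The blank rests flat against the rail in side crop (268,195), and the fingers are clear at (385,110) and (465,135). I measure the blank and compute the approach.

```bash
python3 -c "
from h import *
s=cv2.imread('pics/side6.png');g=s.max(2);m=np.zeros_like(g);hs=cv2.cvtColor(s,cv2.COLOR_BGR2HSV)
m[222:256,287:330]=g[222:256,287:330]>75
n,l,st,ce=cv2.connectedComponentsWithStats(m);print(st[1:],ce[1:])
# top face ellipse, extremes in crop: x 188..349, y 140..243?
for uv in([307.2,235.5],[307.2,237.5]):print(w2t(ray('side',uv,.0205 if uv[1]<237 else .0175)[0]))
tgt(-6,-90,.0215,60)
"
```

```text
[[287 225  40  28 865]] [[305.81965318 238.38843931]]
[ 22.18975629 -38.03884009]
[ 22.30773994 -36.76348545]
turn [-12.01   0.02   0.06] shift [ 0.0003 -0.031   0.0286] cur tray [-48.2 -90.5] z 0.0218 F [ 0.5  0.4 -0.1] t 8.2
```

Blank at about (22.3, -37.5), which fits rail contact.

Request:
move_arm:
  increments: [-6,0,0,0,-0.006,0.005,0.03,-12,0,0,0,-0.012,0.011,0.03,-12,0,0,0,-0.018,0.017,0.03,-12,0,0,0,-0.025,0.023,0.03,-12,0,0,0,-0.031,0.029,0.03,-12,0,0,0,-0.031,0.029,0.03]

```text
time_s: 8.7
tcp_pos: [0.5781, -0.1509, 0.0217]
ee_rot: [[0.002, -0.976, 0.218], [-0.0, 0.218, 0.976], [-1.0, -0.002, 0.0]]
wrist_force: [0.5, 0.0, 0.5]
gripper_width: 0.345
```

```bash
python3 look.py 7; python3 -c "
from h import *
tgt(4.7,-71.2,.0215,60)
"
```

```text
turn [-0.05  0.   -0.03] shift [-0.0002  0.0003  0.0208] cur tray [ -5.5 -89.3] z 0.0213 F [-0.3 -0.3  0.2] t 8.8
```

View pics/c7.png

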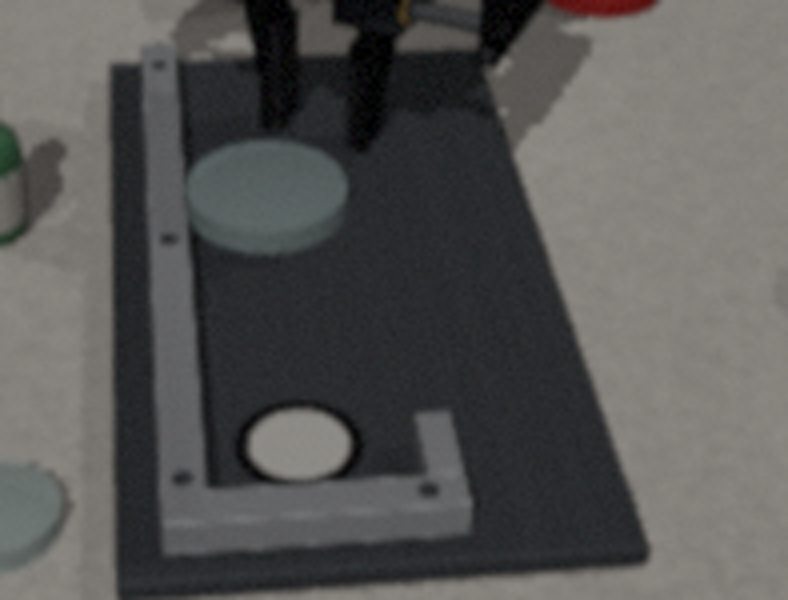

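The fingers straddle the approach side of the blank, both clear of it. I go in along tool z and creep to contact.

Request:
move_arm:
  increments: [0,0,0,0,0,0.003,0.03,0,0,0,0,0,0.006,0.03,0,0,0,0,0,0.009,0.03,0,0,0,0,0,0.012,0.03,0,0,0,0,0,0.015,0.03,0,0,0,0,0,0.017,0.03,0,0,0,0,0,0.019,0.03,0,0,0,0,0,0.02,0.03,0,0,0,0,0,0.021,0.03,0,0,0,0,0,0.021,0.03]

```text
time_s: 9.63
tcp_pos: [0.58, -0.131, 0.0215]
ee_rot: [[-0.001, -0.976, 0.217], [-0.0, 0.217, 0.976], [-1.0, 0.001, -0.0]]
wrist_force: [-1.2, -1.5, 1.1]
gripper_width: 0.345
```

```bash
python3 look.py 8; python3 -c "
from h import *
tgt(4.7,-20,.0215,60)
"
```

```text
turn [ 0.   -0.01 -0.05] shift [-0.0001  0.0255  0.0445] cur tray [  4.5 -71.3] z 0.0214 F [-0.2 -0.5 -0.1] t 9.7333
```

View pics/c8.png

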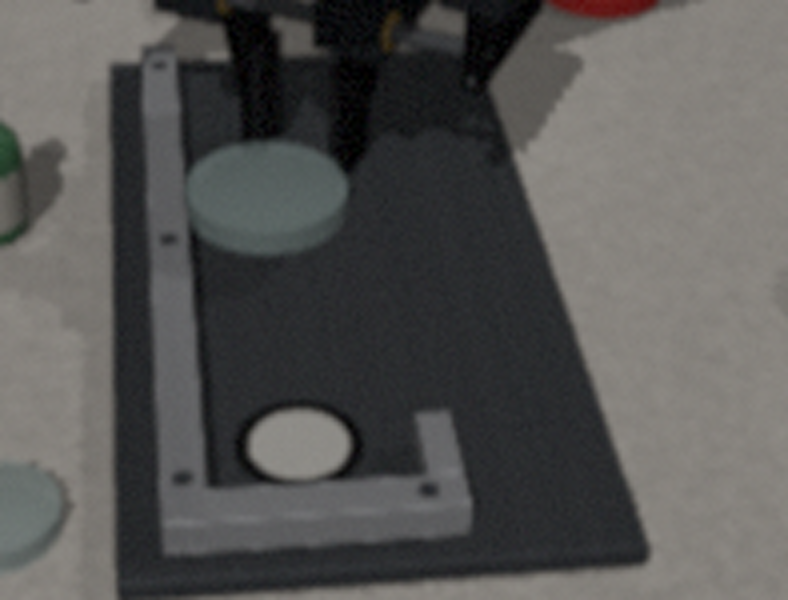

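Both fingers are at the blank's edge. I now slide along tray +y (tool y:z = 0.5:0.87) with a slight bias toward the rail.

Request:
move_arm:
  increments: [0,0,0,0,0.001,0.003,0.03,0,0,0,0,0.0025,0.0055,0.03,0,0,0,0,0.004,0.008,0.03,0,0,0,0,0.0055,0.0106,0.03,0,0,0,0,0.007,0.0132,0.03,0,0,0,0,0.0085,0.0158,0.03,0,0,0,0,0.01,0.0184,0.03,0,0,0,0,0.0115,0.021,0.03,0,0,0,0,0.013,0.0236,0.03,0,0,0,0,0.0145,0.0262,0.03,0,0,0,0,0.016,0.0288,0.03,0,0,0,0,0.0175,0.0314,0.03]

```text
time_s: 10.73
tcp_pos: [0.5695, -0.0964, 0.0214]
ee_rot: [[-0.002, -0.976, 0.217], [-0.0, 0.217, 0.976], [-1.0, 0.002, -0.001]]
wrist_force: [-4.6, -3.7, 0.6]
gripper_width: 0.342
```

```bash
python3 look.py 9; python3 -c "
from h import *
tgt(4.7,-71.2+140,.0215,60)
"
```

```text
turn [ 0.04 -0.01 -0.08] shift [-0.0001  0.0519  0.0896] cur tray [  4.9 -34.8] z 0.0214 F [-4.4 -2.   0.9] t 10.8333
```

View pics/c9.png

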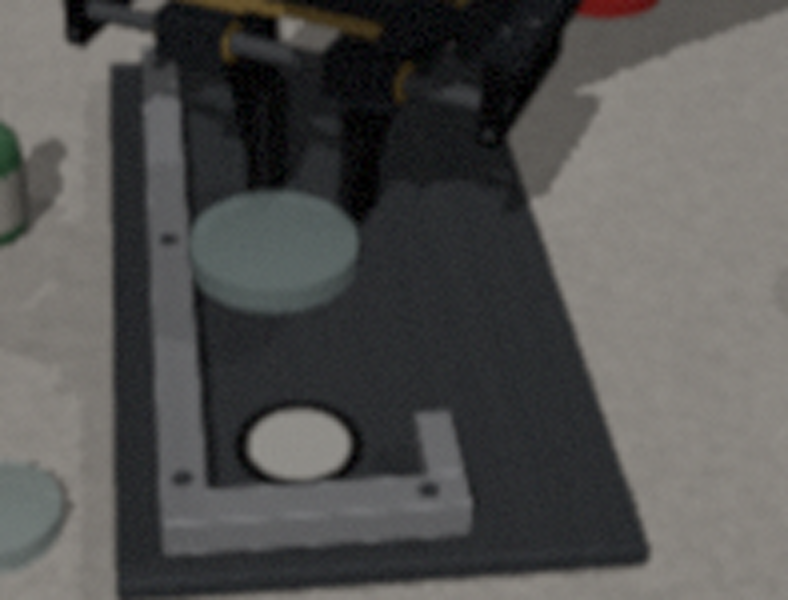

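The blank slides pinned to the rail at crop (275,250), with about 5 N of pin force. I continue with pure +y.

Request:
move_arm:
  increments: [0,0,0,0,0.0015,0.0026,0.03,0,0,0,0,0.003,0.0052,0.03,0,0,0,0,0.0045,0.0078,0.03,0,0,0,0,0.006,0.0104,0.03,0,0,0,0,0.0075,0.013,0.03,0,0,0,0,0.009,0.0156,0.03,0,0,0,0,0.0105,0.0182,0.03,0,0,0,0,0.012,0.0208,0.03,0,0,0,0,0.0135,0.0234,0.03,0,0,0,0,0.015,0.026,0.03,0,0,0,0,0.0165,0.0286,0.03,0,0,0,0,0.018,0.0312,0.03]

```text
time_s: 11.83
tcp_pos: [0.5588, -0.0622, 0.0213]
ee_rot: [[-0.001, -0.976, 0.217], [-0.0, 0.217, 0.976], [-1.0, 0.001, -0.001]]
wrist_force: [-4.6, -2.7, 0.8]
gripper_width: 0.342
```

```bash
python3 look.py 10; python3 -c "
from h import *
tgt(4.7,-71.2+140,.0215,60)
"
```

```text
turn [ 0.02 -0.02 -0.08] shift [-0.0001  0.034   0.0586] cur tray [4.9 1. ] z 0.0213 F [-4.9 -3.   0.8] t 11.9333
```

View pics/c10.png

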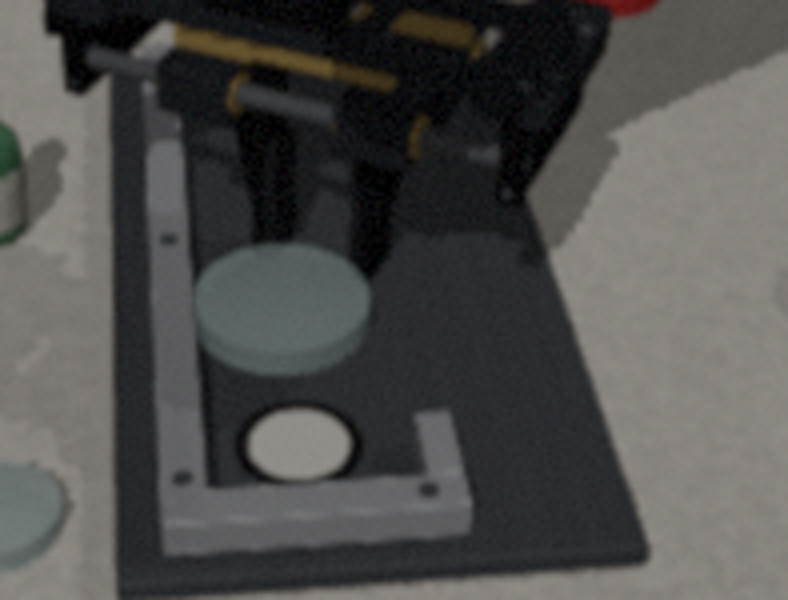

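Still pinned, at crop (283,305). I carry on.

Request:
move_arm:
  increments: [0,0,0,0,0.0015,0.0026,0.03,0,0,0,0,0.003,0.0052,0.03,0,0,0,0,0.0045,0.0078,0.03,0,0,0,0,0.006,0.0104,0.03,0,0,0,0,0.0075,0.013,0.03,0,0,0,0,0.009,0.0156,0.03,0,0,0,0,0.0105,0.0182,0.03,0,0,0,0,0.012,0.0208,0.03,0,0,0,0,0.0135,0.0234,0.03,0,0,0,0,0.015,0.026,0.03,0,0,0,0,0.0165,0.0286,0.03,0,0,0,0,0.018,0.0312,0.03]

```text
time_s: 12.93
tcp_pos: [0.548, -0.028, 0.0213]
ee_rot: [[-0.002, -0.976, 0.217], [-0.0, 0.217, 0.976], [-1.0, 0.001, -0.001]]
wrist_force: [-4.7, -3.4, 1.3]
gripper_width: 0.344
```

```bash
python3 look.py 11; python3 -c "
from h import *
tgt(4.7,-71.2+140,.0215,60)
"
```

```text
turn [ 0.02 -0.02 -0.08] shift [-0.0001  0.0161  0.0275] cur tray [ 4.9 36.9] z 0.0214 F [-4.6 -1.7  1.6] t 13.0333
```

View pics/c11.png

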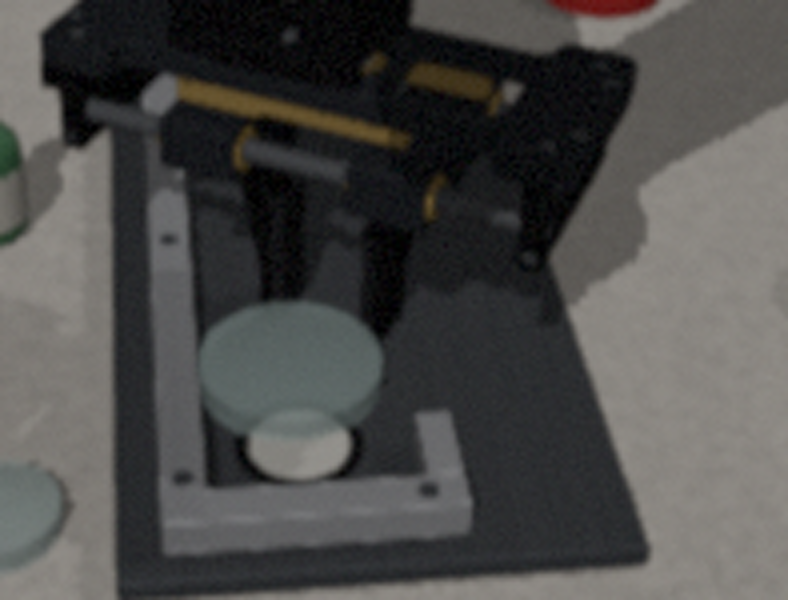

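Still pinned, now entering over the port. I do 27 mm more, then creep.

Request:
move_arm:
  increments: [0,0,0,0,0.0015,0.0026,0.03,0,0,0,0,0.003,0.0052,0.03,0,0,0,0,0.0045,0.0078,0.03,0,0,0,0,0.006,0.0104,0.03,0,0,0,0,0.0075,0.013,0.03,0,0,0,0,0.009,0.0156,0.03,0,0,0,0,0.0105,0.0182,0.03,0,0,0,0,0.0115,0.02,0.03,0,0,0,0,0.0125,0.0217,0.03,0,0,0,0,0.013,0.0226,0.03,0,0,0,0,0.0135,0.0234,0.03,0,0,0,0,0.0135,0.0234,0.03]

```text
time_s: 14.03
tcp_pos: [0.5398, -0.0021, 0.0213]
ee_rot: [[-0.002, -0.976, 0.217], [-0.0, 0.217, 0.976], [-1.0, 0.002, -0.001]]
wrist_force: [-3.0, -2.2, 1.4]
gripper_width: 0.345
```

```bash
python3 look.py 12; python3 -c "
from h import *
tgt(4.7,-71.2+140,.0215,60)
"
```

```text
turn [-0.   -0.03 -0.09] shift [-0.0002  0.0026  0.0043] cur tray [ 4.8 63.7] z 0.0213 F [-4.7 -2.1  1.1] t 14.1333
```

View pics/c12.png

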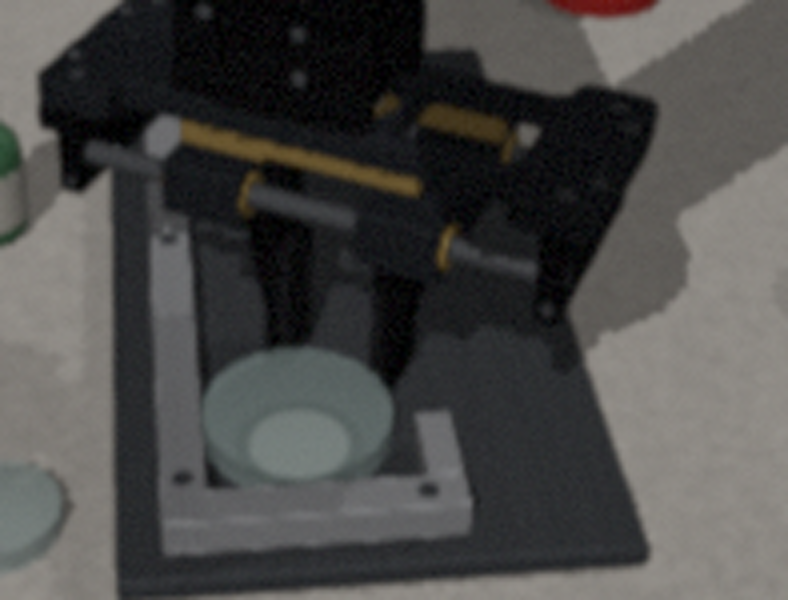

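Still pinned and flat, a few mm short of the stop. I creep in.

Request:
move_arm:
  increments: [0,0,0,0,0.0005,0.0009,0.03,0,0,0,0,0.001,0.0017,0.03,0,0,0,0,0.0015,0.0026,0.03,0,0,0,0,0.002,0.0035,0.03,0,0,0,0,0.002,0.0035,0.03]

```text
time_s: 14.55
tcp_pos: [0.5386, 0.0016, 0.0213]
ee_rot: [[-0.002, -0.976, 0.217], [-0.0, 0.217, 0.976], [-1.0, 0.002, -0.001]]
wrist_force: [-4.9, -2.9, 1.4]
gripper_width: 0.348
```

Request:
move_arm:
  increments: [0,0,0,0,0.0003,0.0005,0.03,0,0,0,0,0.0005,0.0009,0.03,0,0,0,0,0.0005,0.0009,0.03]

```text
time_s: 14.8
tcp_pos: [0.5383, 0.0026, 0.0213]
ee_rot: [[-0.002, -0.976, 0.217], [-0.0, 0.217, 0.976], [-1.0, 0.002, -0.001]]
wrist_force: [-4.7, -2.2, 1.6]
gripper_width: 0.346
```

```bash
python3 look.py 13; python3 -c "
from h import *
tgt(4.7,-71.2+140,.0215,60)
"
```

```text
turn [-0.   -0.03 -0.09] shift [-0.0002  0.0001  0.0001] cur tray [ 4.8 68.7] z 0.0213 F [-3.9 -2.6  2.2] t 14.9
```

View pics/c13.png

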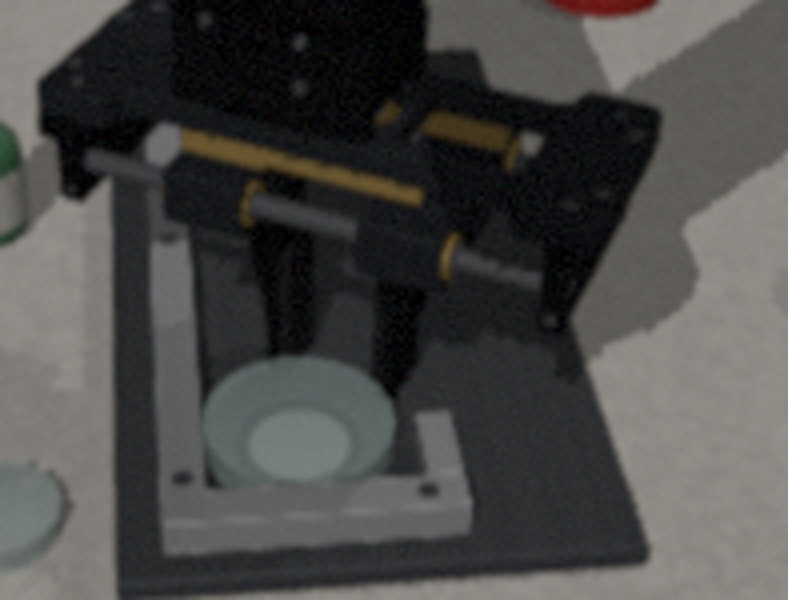

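No stop force yet. I continue in 1 mm steps.

Request:
move_arm:
  increments: [0,0,0,0,0.0005,0.0009,0.03,0,0,0,0,0.0005,0.0009,0.03,0,0,0,0,0.0005,0.0009,0.03]

```text
time_s: 15.15
tcp_pos: [0.538, 0.0035, 0.0213]
ee_rot: [[-0.002, -0.976, 0.217], [-0.0, 0.217, 0.976], [-1.0, 0.002, -0.001]]
wrist_force: [-3.5, -3.6, 1.0]
gripper_width: 0.347
```

Request:
move_arm:
  increments: [0,0,0,0,0.0005,0.0009,0.03,0,0,0,0,0.0005,0.0009,0.03,0,0,0,0,0.0005,0.0009,0.03]

```text
time_s: 15.4
tcp_pos: [0.5378, 0.0044, 0.0213]
ee_rot: [[-0.002, -0.976, 0.217], [-0.0, 0.217, 0.976], [-1.0, 0.002, -0.001]]
wrist_force: [-4.5, -2.9, 1.3]
gripper_width: 0.343
```

Request:
move_arm:
  increments: [0,0,0,0,0.0005,0.0009,0.03,0,0,0,0,0.0005,0.0009,0.03,0,0,0,0,0.0005,0.0009,0.03]

```text
time_s: 15.65
tcp_pos: [0.5376, 0.0047, 0.0214]
ee_rot: [[-0.002, -0.976, 0.217], [-0.001, 0.217, 0.976], [-1.0, 0.001, -0.002]]
wrist_force: [-2.6, -6.9, 1.3]
gripper_width: 0.347
```

Request:
move_arm:
  increments: [0,0,0,0,0.0005,0.0009,0.03,0,0,0,0,0.0005,0.0009,0.03,0,0,0,0,0.0005,0.0009,0.03]

```text
time_s: 15.9
tcp_pos: [0.5375, 0.0049, 0.0214]
ee_rot: [[-0.002, -0.976, 0.217], [-0.002, 0.217, 0.976], [-1.0, 0.001, -0.002]]
wrist_force: [-2.1, -11.6, -0.1]
gripper_width: 0.346
```

```bash
python3 look.py 14; python3 -c "
from h import *
tgt(4.7,-71.2+140,.0215,60)
"
```

```text
turn [-0.01 -0.13 -0.07] shift [-0.0001 -0.0012 -0.0021] cur tray [ 4.7 71.2] z 0.0214 F [ -1.5 -11.2   0.4] t 16.0
```

View pics/c14.png

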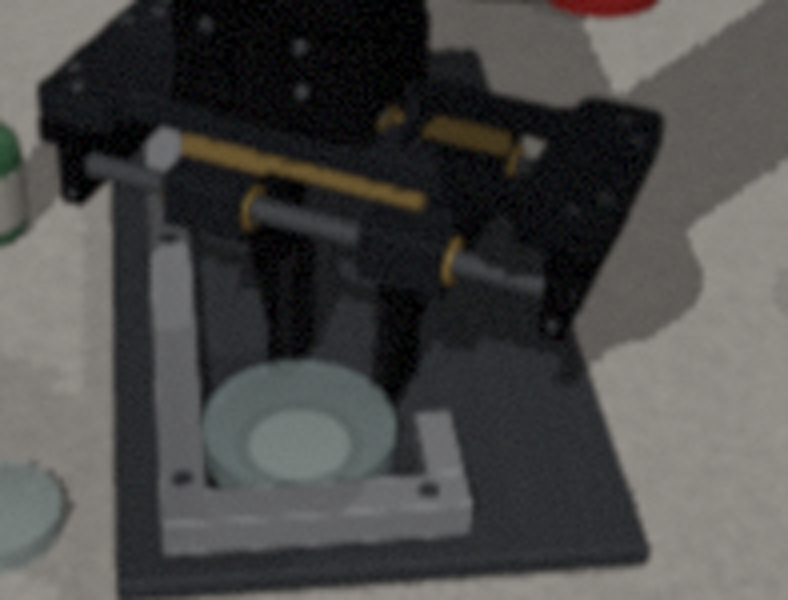

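The stop force rose to about 11 N and the TCP stalled, so the blank touches rail and stop. The left finger is clear of the lip. I back off slowly along the approach axis, then rise.

Request:
move_arm:
  increments: [0,0,0,0,0,-0.001,0.03,0,0,0,0,0,-0.002,0.03,0,0,0,0,0,-0.004,0.03,0,0,0,0,0,-0.008,0.03,0,0,0,0,0,-0.014,0.03,0,0,0,0,0,-0.022,0.03,0,0,0,0,0,-0.03,0.03,0,0,0,-0.02,0,-0.04,0.03,0,0,0,-0.05,0,-0.05,0.03,0,0,0,-0.08,0,-0.06,0.03,0,0,0,-0.11,0,-0.07,0.03,0,0,0,-0.14,0,-0.08,0.03]

```text
time_s: 17.0
tcp_pos: [0.5203, -0.0724, 0.1632]
ee_rot: [[0.001, -0.976, 0.217], [0.0, 0.217, 0.976], [-1.0, -0.001, 0.0]]
wrist_force: [0.5, -0.1, 0.2]
gripper_width: 0.346
```

```bash
python3 look.py 15; python3 -c "
from h import *
tgt(-150,-150,.3,60)
"
```

```text
turn [-0.03  0.19  0.7 ] shift [-0.1336  0.0251 -0.1897] cur tray [-31.7   1.2] z 0.1673 F [ 0.3 -0.  -0.6] t 17.1
```

View pics/c15.png

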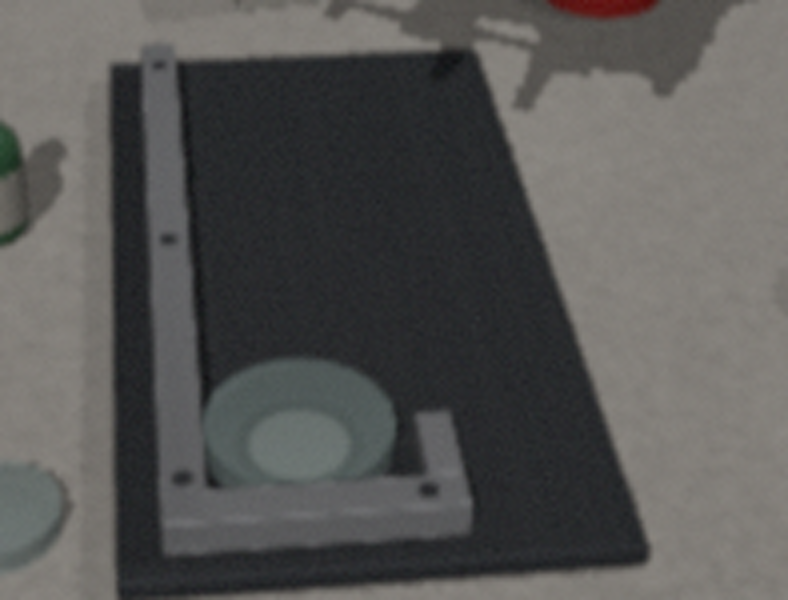

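View pics/top15.png

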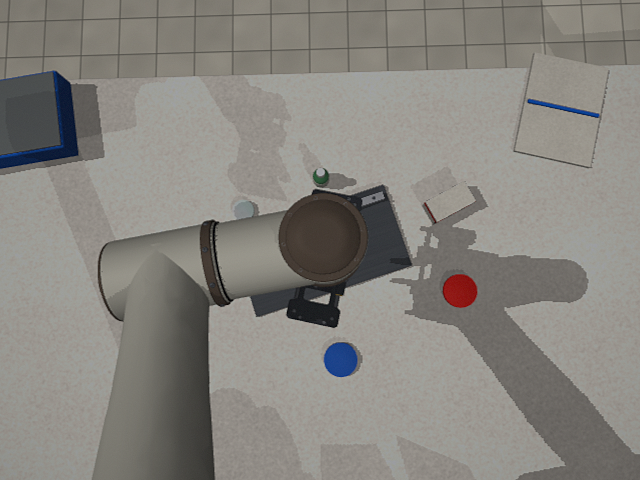

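The side view shows the blank flat over the port, touching the rail, with its foot behind the end stop and the hand clear. I move the arm aside for a check from the top.

Request:
move_arm:
  increments: [0,0,0,-0.02,0,-0.03,0.03,0,0,0,-0.04,0,-0.06,0.03,0,0,0,-0.05,0,-0.09,0.03,0,0,0,-0.05,0.02,-0.12,0.03,0,0,0,-0.05,0.04,-0.15,0.03,0,0,0,-0.05,0.06,-0.18,0.03,0,0,0,-0.05,0.08,-0.21,0.03,0,0,0,-0.05,0.1,-0.24,0.03,0,0,0,-0.05,0.1,-0.27,0.03,0,0,0,-0.05,0.1,-0.29,0.03,0,0,0,-0.05,0.1,-0.3,0.03,0,0,0,-0.05,0.1,-0.3,0.03]

```text
time_s: 18.1
tcp_pos: [0.3573, -0.3441, 0.211]
ee_rot: [[-0.0, -0.976, 0.22], [0.0, 0.22, 0.976], [-1.0, 0.0, 0.0]]
wrist_force: [-0.6, 0.2, 0.5]
gripper_width: 0.347
```

```bash
python3 look.py 16
```

```text
(no output)
```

View pics/top16.png

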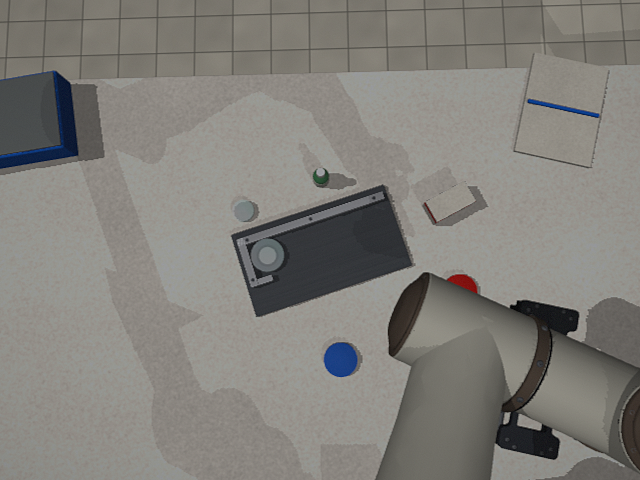

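The blank sits concentric with the port at (267,255). The small blank (244,211), bottle (321,177) and carton (450,205) have not moved. One numeric check remains before handing in.

```bash
python3 - <<'E'
from h import *
im=cv2.imread("pics/top16.png");v=cv2.resize(im[225:295,225:310],None,fx=9,fy=8.5,interpolation=2);cv2.imwrite("pics/c17.png",v)
a=cv2.imread("pics/top0.png")
for n,(x0,y0,x1,y1) in dict(small=(228,195,262,228),drop=(308,160,334,190),carton=(420,178,480,226)).items():
    m=cv2.matchTemplate(im[y0-6:y1+6,x0-6:x1+6],a[y0:y1,x0:x1],5);print(n,cv2.minMaxLoc(m)[1:4:2])
E
```

```text
small (0.9978696703910828, (6, 6))
drop (0.9993273019790649, (6, 6))
carton (0.9983144402503967, (6, 6))
```

View pics/c17.png

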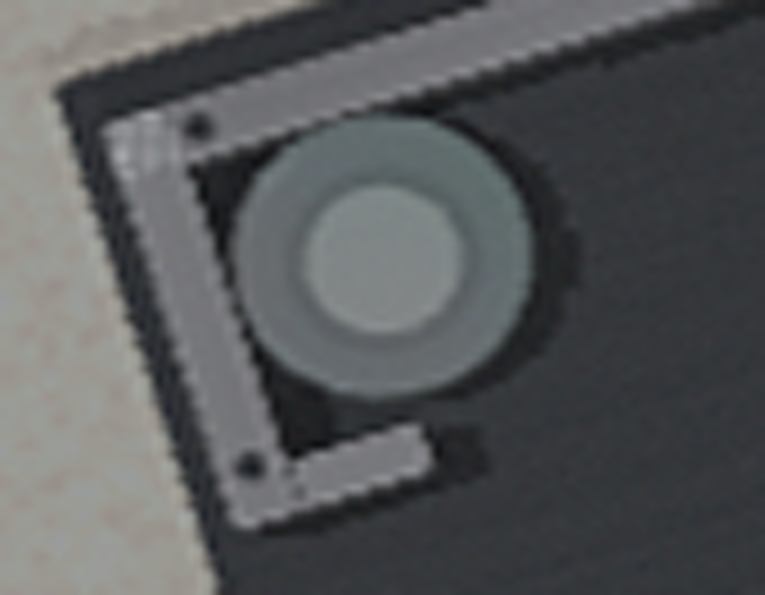

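The crop shows the disc centred on the port, (382,257) against (383,258), touching the rail and within about 1 mm of the stop. I hand it in.

```bash
python3 -c "
from station import r
print(r.finish_job())"
```

```text
the job is handed in; nothing more can be done
None
```

I pushed the large blank straight across to the rail with the two fingertips and slid it pinned along the rail into the corner pocket. I then withdrew the hand well clear and handed the job in at about 18 s of the 54 s allowed. The hand-in reports no verdict.

**Contact:** The force rose to about 4 N at the rail and about 11 N at the stop, with the tool stalling each time. During the slide the pin force stayed near 5 N.

**Final pictures:** The blank lies flat, touching the rail and centred on the light port to within a pixel. From above a dark sliver of about 1 mm or less shows at the stop; the stop's foot is hidden in the side view, so that contact rests on the force reading. The small blank, bottle and carton showed no shift in the before-and-after picture match.

**Disagreement:** My camera-based tray frame differed from the contact positions by about 1.5–2 mm, within the calibration's stated accuracy. I used the forces to decide contact.

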